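# Turn the wood's bias side to the front on the inspection turntable

## Robot

A 6-joint arm with a two-finger parallel gripper is mounted at the origin on the work surface. World frame = base frame: x ahead of the robot, y to its left, z up, the work surface at z = 0. Lengths are in mm, angles in rad, forces in N, time in s.
With the tool pointing down it reaches from about 425 to 925 mm from the base axis. Payload 12.5 kg.
Tool frame: the origin (TCP) lies at the very end of the fingers, on their centre line; the grasp point (between the pads) lies 19 mm behind it (arm.grip_depth is the distance from the TCP to the grasp point, in mm); z points along the fingers, y is the direction in which the jaws open and shut (so a half turn about z gives the same grasp; the last joint's range is limited). The gripper opens to 85 mm and grips with 20 to 120 N. Pads are 22 mm wide; open, the fingers measure 114 mm over their backs; the gripper's body (76 mm by 85 mm) begins 54 mm behind the grasp point. The pads swing forward as they close: fully open they stand 13 mm farther back than shut.
Start: joints at [1.212, 0.491, 1.559, -0, 1.092, -0.106], TCP at [156.305, 605.159, 193.627] pointing down, gripper open.
Joint ranges: [-3.1, 3.1], [-0.84, 2.19], [0.05, 2.79], [-1.13, 4.28], [0.06, 2.93], [-2.69, 2.69]. Speed limits (rad/s): [2.22, 2.22, 2.79, 3.14, 3.14, 3.14].

## Interface

Orientations are given as [roll, pitch, yaw] about the fixed x, y, z axes, in that order (R = Rz(yaw) Ry(pitch) Rx(roll)).
In Python, from plant import sense, camera, camera_model, arm gives the robot as it stands. The module is installed in compiled form; this text tells all that it offers.
- The arm moves only by the tool send_rows, never from a script. Its arguments are lists of equal length, an entry for each row: "xyz": the shift along the world's x, y, z each as a share of 300 mm, from -1 to 1, a list of three; "roll": the turn about the world's z as a share of 180 degrees, from -1 to 1. A call has 1 to 10 rows; each row is the pose to reach, as a shift and turn from the pose commanded when the call began, turning the shorter way round; what a row does not reach only later rows make up. A row lasts 1/12 s, in which the tool goes at most 41.7 mm and 7.16 degrees, less where a joint would pass 70% of its speed; a pose out of reach is approached as far as the arm can. A call with a number of a shift or a turn outside -1 to 1 is refused whole. A call with a gripper value outside its range is refused whole. "hand" is the opening, from 0 (shut) to 1 (fully open), set as the call begins (left out, the last holds). The fingers move at their own pace and stop on an object; "newtons" is the grip in N (left out, the last holds). Time passes only in rows, so rows that repeat a pose let the fingers close. It gives the time, the measured TCP pose, the force and the opening at its end, in the units of the state.
- sense(): the state, without advancing time (a new reading comes with each control period).
- camera(name): name is "side" or "top" or "wrist"; returns the picture (384x512x3 uint8, red, green, blue); there is no depth.
- camera_model(name): a dict with "fx", "fy", "cx", "cy" (pixels), "k1" (the pictures are not rectified: a ray, as slopes to the right and down, at radius r is drawn at 1 + k1 r^2 times it, then the intrinsics apply), "rvec" (rotation vector, rad) and "tvec" (3), from world to camera coordinates, as OpenCV has them; the wrist camera has in their place "T_tool_cam" (4x4, takes a point from camera to tool coordinates, whose origin is the TCP and whose axes are the flange's). Camera axes: x right, y down, z forward; pixel columns grow to the right and rows downward; lengths in mm; the calibration is good to about 2 mm. A picture is of the moment at which its call begins: read the wrist's pose just before it. camera_model takes no time and is no camera call.
- arm.hand_in(): hands the job in, once; it reports no verdict.
The state is a dict: "time": time; "q": joint angles; "joint_vel": joint speeds; "effort": joint torques, N m; "eef_pos": TCP position; "eef_rot": TCP orientation; "wrist_force": force on the tool from outside, world axes, zero at the start; "ft_torque": the same for the moment, N m; "finger_gap": finger opening in mm.
Only numpy, scipy, OpenCV 4.12 (cv2) and the standard library are available. Lean on these libraries where they do the work, as an engineer would, in place of code of your own. Each camera call takes 0.05 s, during which the arm holds its last target. There are 200 camera calls.

## Task

Push the inspection turntable round by its rim with the fingers alone, steadily and not in a spin, until the bias side of the wood standing on it (the cheek with the small ivory disc, to which the white chalk line runs down from the crown) faces straight to the front, in line with the brass pointer. Do not touch the wood itself: it must stay seated on its pads. Leave everything else on the bench where it is, lift nothing, and leave the turntable at rest.

Things in the scene. Friction and masses are not known exactly. Their poses are not given: they have to be found in the camera images.
- stand: Fixed green round foot of the turntable, 210 mm across, 36 mm high; place and yaw vary. Origin on the turning axis at bench level, z up. Its front is its own -x: there a 26 mm wide brass pointer rises from a tongue under the rim to 56 mm height, 171 to 179 mm from the axis (nib from 162 mm, 60 mm high).
- turntable (a joint): Turntable angle about the stand's vertical axis, rad, positive counter-clockwise from above, no stops within two turns. It turns when pushed with about 1.5 N along the rim and stops within some hundredths of a radian when the push ends.
- turntable_top (a point): Centre of the top face of the turntable disc, on the axis, 63 mm above the bench. Aluminium disc with green top, radius 155 mm, 25 mm thick (underside 38 mm above the bench; below the rim is free space, the foot is only 105 mm in radius).
- scallop (a point): Middle of one of five equal finger scallops (72 deg apart) in the disc's rim: at 142 mm radius, 63 mm above the bench; it turns with the disc and is at the pointer when the joint reads 0. Each scallop goes right through the thickness, is 60 mm wide at the rim, with nearly radial side walls and its floor at 130 mm radius. The lands between are 135 mm long.
- wood: The wood to be shown: dark lawn bowl, 116 mm diameter, 106 mm wide over its cheeks, 1.35 kg, loose on three rubber pads in mid-turntable (crown 190 mm above the bench), turning with it without slip. Its first yaw varies. Origin at its underside, z up. Its -x is the bias side: ivory disc 34 mm across, white chalk line 11 mm wide from crown to disc. The other cheek: dark ring 50 mm, no chalk.
- wood_bias (a point): Centre of the ivory disc on the bias cheek of the wood, 54 mm from the turning axis, 132 mm above the bench.
- wood_center (a point): Centre of the wood, on the turning axis, 132 mm above the bench.
- second_wood_center (a point): Bystander: centre of a second, browner wood, 116 mm diameter, loose on an oak rest, crown 135 mm above the bench.
- brass_ball_center (a point): Bystander: centre of a brass calibration ball, 63 mm diameter, loose on a small oak cup, top 80 mm above the bench.
- feeler_block: Bystander: steel feeler gauge block 80 x 30 mm, 31 mm high, loose on the bench; origin at the centre of its underside.
- template: Bystander: flat boxwood bias template about 100 x 180 mm, 7 mm thick, lying loose on the bench; origin near the middle of its underside.
- wax_tin: Bystander: round wax tin with a green band and pale lid, 72 mm across, 42 mm high, loose; origin at the centre of its underside.
- brush: Bystander: small hand brush lying loose on the bench.
There are look-alikes about, which are no part of the job. Leave any red or turquoise look-alike of the wood alone.

How it is judged (in metres and radians):
At the end, for the whole second after the job is handed in: The wood's bias cheek faces the stand's front (the pointer) within 0.12 rad (7 deg), the wood still seated upright at the middle of the turntable (within 8 mm), and the turntable at rest (angle between the x axis of wood and the x axis of stand, either way round below 0.12 rad and x of wood_bias in the frame of stand below -0.04 m and horizontal distance between wood_center and stand below 0.008 m and height (world z) of wood_center between 0.124 and 0.139 m and angle between wood's own z axis and vertical below 0.15 rad and velocity of joint turntable between -0.03 and 0.03 rad/s and linear speed of wood below 0.02 m/s); the robot touches nothing.
It fails at once if the robot touches the wood on the turntable (contact force between any of the fingers, the arm and wood above 0.5 N).
It fails at once if the wood is lifted or knocked off its seat (height (world z) of wood_center above 0.145 m or horizontal distance between wood_center and stand above 0.012 m).
It fails at once if the turntable is spun faster than 2 rad/s (velocity of joint turntable above 2 rad/s or velocity of joint turntable below -2 rad/s).
It fails at once if something else on the bench is moved by more than 15 mm (distance of any of second_wood_center, brass_ball_center, feeler_block, template, wax_tin, brush from where it was at the start of the episode above 0.015 m).
It fails at once if the turntable or its stand is pushed with the arm or the gripper's body instead of the fingers (contact force between the arm and stand above 3 N).
It also fails if it takes over 67 s, if anything falls off the work surface, if the arm or the gripper's body presses on something with over 40 N, if the wrist force passes 120 N, or if a joint passes its speed limit or range.

## Working session

There is one attempt and no reset: what is moved stays moved. The work goes in short steps, Python scripts to look and compute and a tool call to move; the robot and the scene stay as the last step left them, time stands still between calls to the robot, and variables do not carry over. Pictures are saved under pics/ and viewed, about 8 in all and at most 12, crops included, and the job is handed in when it is done.

Besides the shell and the picture viewer there is one more tool, called after ">>>" as name(argument=value, ...) on one line, values as JSON. send_rows: Moves the arm, as the interface text tells. Shift numbers are shares of 300 mm and turn numbers shares of 180 degrees, none past 1 either way. Its arguments: {"type":"object","properties":{"xyz":{"type":"array","items":{"type":"array","items":{"type":"number","minimum":-1,"maximum":1}}},"roll":{"type":"array","items":{"type":"number","minimum":-1,"maximum":1}},"hand":{"type":"number"},"newtons":{"type":"number"}},"required":["xyz","roll"]}

```bash
mkdir -p pics; cat > h.py <<'E'
import numpy as np, cv2
from plant import sense, camera, camera_model, arm
def save(n,f,crop=None,s=1):
    im=camera(n)[:,:,::-1]
    cv2.imwrite('pics/raw_'+f,im)
    if crop: x0,y0,x1,y1=crop; im=im[y0:y1,x0:x1]
    cv2.imwrite('pics/'+f,cv2.resize(im,None,fx=s,fy=s,interpolation=cv2.INTER_CUBIC))
def Rt(n):
    m=camera_model(n)
    R=cv2.Rodrigues(np.array(m['rvec'],float))[0]; return m,R,np.array(m['tvec'],float).ravel()
def pix2w(n,u,v,z):
    m,R,t=Rt(n)
    d=np.array([(u-m['cx'])/m['fx'],(v-m['cy'])/m['fy']]);p=d.copy()
    for _ in range(20): p=d/(1+m['k1']*(p@p))
    c=-R.T@t; r=R.T@np.array([*p,1]); return c+r*(z-c[2])/r[2]
def w2pix(n,P):
    m,R,t=Rt(n); c=R@np.asarray(P,float)+t; p=c[:2]/c[2]; p=p*(1+m['k1']*(p@p))
    return p*[m['fx'],m['fy']]+[m['cx'],m['cy']]
E
python3 - <<'E'
from h import *
a=camera('top')[:,:,::-1];b=camera('side')[:,:,::-1]
cv2.imwrite('pics/raw_t0.png',a);cv2.imwrite('pics/raw_s0.png',b)
cv2.imwrite('pics/t0.png',cv2.resize(a,(800,600)));cv2.imwrite('pics/s0.png',cv2.resize(b,(800,600)))
for n in('top','side'):
    m,R,t=Rt(n);print(n,(-R.T@t).round(),R[2].round(2))
print(sense())
E
```

```text
top [ 393.  -17. 1112.] [ 0.08  0.03 -1.  ]
side [ 105. -917. 1047.] [ 0.28  0.68 -0.68]
{'time': 0.1, 'q': array([ 1.21240720e+00,  4.91517457e-01,  1.55936158e+00, -1.31406974e-06,
        1.09170002e+00, -1.05615182e-01]), 'joint_vel': array([ 1.94149911e-04, -2.31962559e-03, -9.34182185e-04,  4.95507622e-04,
        7.88399785e-05,  2.29808755e-04]), 'effort': array([ 2.98894258e-03, -6.19446301e+01, -2.62026179e+01, -8.45692966e-05,
        2.88881660e-03,  1.73725738e-05]), 'eef_pos': array([156.21599557, 604.93339667, 193.08417532]), 'eef_rot': array([-3.14061163e+00, -1.02825736e-04,  2.88881926e+00]), 'wrist_force': array([-0.36846202, -0.93634531,  0.01405187]), 'ft_torque': array([ 0.00456517,  0.00028969, -0.03700842]), 'finger_gap': 85.55084746920183}
```

View pics/t0.png

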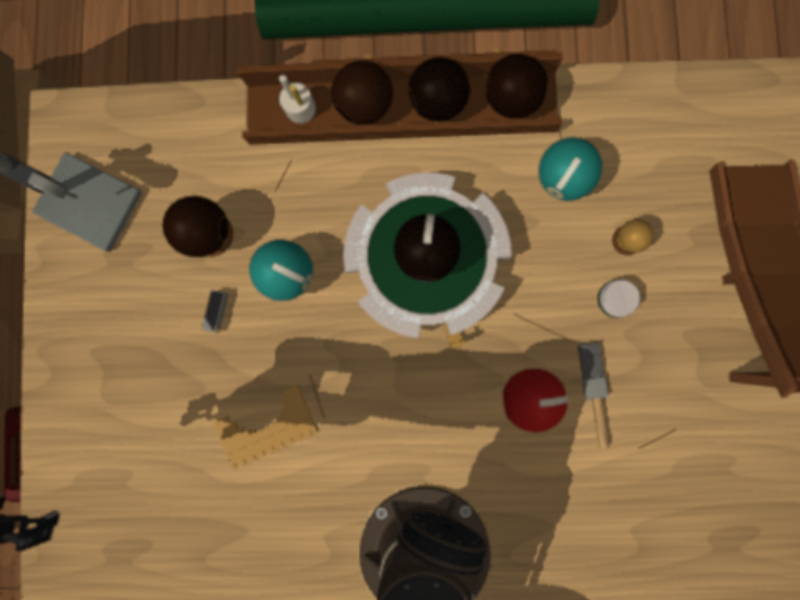

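View pics/s0.png

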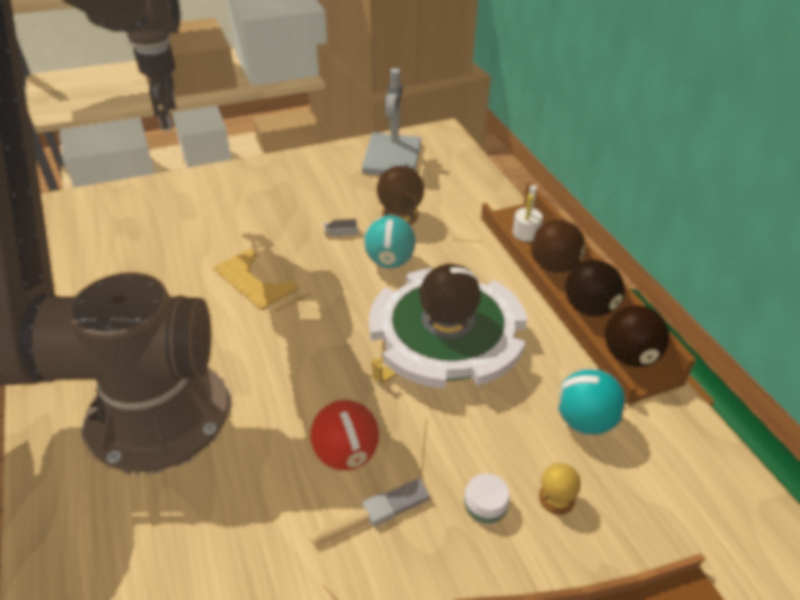

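```bash
cat > m.py <<'E'
from h import *
import sys
def rays(n,pts):
    m,R,t=Rt(n); c=-R.T@t
    K=np.array([[m['fx'],0,m['cx']],[0,m['fy'],m['cy']],[0,0,1.]])
    u=cv2.undistortPoints(np.array(pts,float).reshape(-1,1,2),K,np.array([m['k1'],0,0,0])).reshape(-1,2)
    return c,np.c_[u,np.ones(len(u))]@R
def measure(im,n='top',ctr=None):
    hsv=cv2.cvtColor(im,cv2.COLOR_BGR2HSV)
    if ctr is None:
        g=cv2.inRange(hsv,(60,100,25),(90,255,160)); g[:, :210]=0;g[:,350:]=0;g[:100]=0;g[220:]=0
        ys,xs=np.nonzero(g); hull=cv2.convexHull(np.c_[xs,ys].astype(np.int32))
        (e,ax,an)=cv2.fitEllipse(hull); print('ellipse',e,ax)
        ctr=pix2w(n,*e,63)
    p=w2pix(n,[ctr[0],ctr[1],150])
    wm=cv2.inRange(hsv,(0,0,110),(179,90,255))
    r=np.zeros_like(wm); cv2.circle(r,tuple(int(round(v)) for v in p),30,255,-1)
    ys,xs=np.nonzero(wm&r); 
    c,d=rays(n,np.c_[xs,ys]); o=c-[ctr[0],ctr[1],132]
    S=np.diag([1/57.]*3); 
    a=(d*d).sum(1)/57**2; b=(d@o)/57**2; cc=o@o/57**2-1
    D=b*b-a*cc; k=D>0; t=(-b[k]-np.sqrt(D[k]))/a[k]; P=o+d[k]*t[:,None]
    P=P[P[:,2]>15]
    return ctr,P
def yaw(P):
    h=P[:,:2]; m=h[np.hypot(*h.T)>12].sum(0); return np.arctan2(m[1],m[0])
if __name__=='__main__':
    im=cv2.imread('pics/raw_t0.png')
    ctr,P=measure(im); print(ctr.round(1),len(P),'chalk yaw deg',np.degrees(yaw(P)))
    print(P[::max(1,len(P)//12)].round())
    for q in [(457,338),(474,330)]:
        w=pix2w('top',q[0]*.64,q[1]*.64,58); v=w-ctr; print('pointer',w.round(),np.hypot(*v[:2]),np.degrees(np.arctan2(v[1],v[0])))
    w=pix2w('side',382*.64,372*.64,50); v=w-ctr; print('side ptr',w.round(),np.degrees(np.arctan2(v[1],v[0])),np.hypot(*v[:2]))
    for nm,q,z in [('teal',(281,270),60),('teal2',(570,168),60),('red',(535,400),60),('brown',(196,226),77),('block',(215,310),31),('tin',(620,298),42),('brushtip',(592,345),20)]:
        print(nm,pix2w('top',q[0]*.64,q[1]*.64,z).round())
    v=im.copy()
    for R in(155,130):
        for a in np.arange(0,360,2):
            q=w2pix('top',ctr+[R*np.cos(np.radians(a)),R*np.sin(np.radians(a)),0]); cv2.circle(v,tuple(q.round().astype(int)),0,(0,0,255),-1)
    for x in P: cv2.circle(v,tuple(w2pix('top',x+[ctr[0],ctr[1],132]).round().astype(int)),0,(255,0,255),-1)
    cv2.imwrite('pics/t0c.png',cv2.resize(v[95:235,195:355],None,fx=4.2,fy=4.2,interpolation=cv2.INTER_NEAREST))
E
python3 m.py
```

```text
ellipse (295.03216552734375, 146.63427734375) (79.73394012451172, 136.0689239501953)
[602.1 -89.1  63. ] 330 chalk yaw deg -50.49401136543854
[[ 49.  20.  21.]
 [ 40.  31.  26.]
 [ 32.  14.  45.]
 [ 27.  -1.  50.]
 [ 25. -17.  49.]
 [ 23. -30.  42.]
 [ 16.   7.  54.]
 [ 13. -13.  54.]
 [ 14. -44.  33.]
 [  9. -47.  32.]
 [ -0. -43.  38.]
 [ -9. -49.  28.]
 [-29. -43.  23.]]
pointer [401. -74.  58.] 201.70227299922624 175.82986100954275
pointer [ 415. -106.   58.] 188.26323205512236 -174.80400007774645
side ptr [397. -94.  50.] -178.73321992965805 205.03806247969777
teal [538. 249.  60.]
teal2 [ 711. -298.   60.]
red [ 284. -212.   60.]
brown [624. 405.  77.]
block [469. 386.  31.]
tin [ 466. -382.   42.]
brushtip [ 380. -331.   20.]
```

View pics/t0c.png

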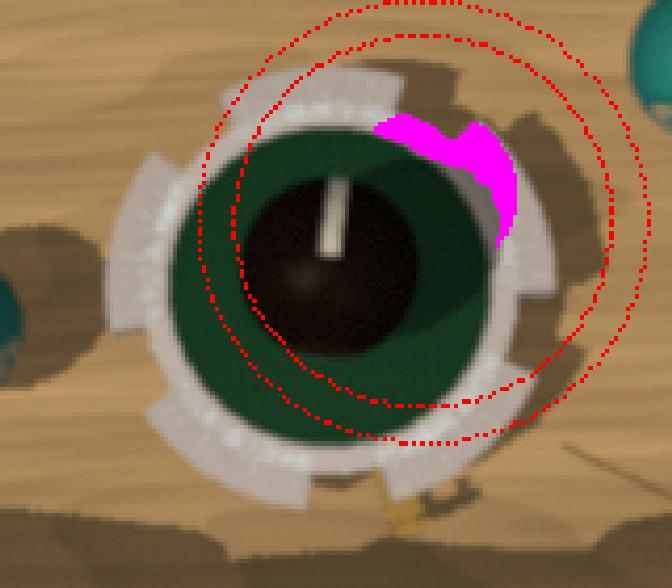

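```bash
python3 - <<'E'
s=open('m.py').read()
s=s.replace("g[:, :210]=0;g[:,350:]=0;g[:100]=0;g[220:]=0","k=np.zeros_like(g);cv2.circle(k,(274,163),46,255,-1);g&=k")
s=s.replace("30,255,-1)","22,255,-1)").replace("[(457,338),(474,330)]","[(455,336)]")
open('m.py','w').write(s)
E
python3 m.py
```

```text
ellipse (272.9413146972656, 162.53182983398438) (73.3149185180664, 74.29975128173828)
[557.8 -23.6  63. ] 72 chalk yaw deg -8.22675608531239
[[46. -4. 33.]
 [39. -4. 41.]
 [36. -9. 43.]
 [30. -4. 48.]
 [27. -9. 50.]
 [21.  2. 53.]
 [18. -1. 54.]
 [15. -6. 55.]
 [10.  5. 56.]
 [ 8.  2. 56.]
 [ 5. -0. 57.]
 [ 2. -3. 57.]]
pointer [405. -71.  58.] 160.2758417751682 -162.8166704143484
side ptr [397. -94.  50.] -156.4404582923079 175.3374994338443
teal [538. 249.  60.]
teal2 [ 711. -298.   60.]
red [ 284. -212.   60.]
brown [624. 405.  77.]
block [469. 386.  31.]
tin [ 466. -382.   42.]
brushtip [ 380. -331.   20.]
```

View pics/t0c.png

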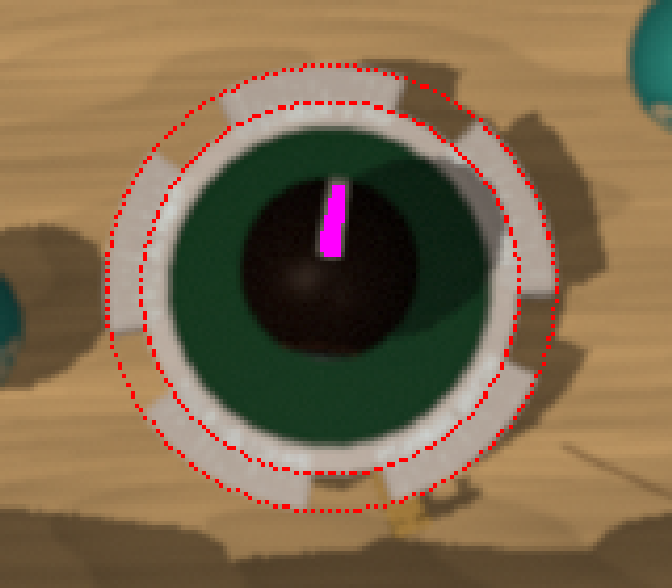

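The top view shows my target, the dark wood with its chalk running away from the robot, at (273,158) raw. These could be mistaken for it:
- Teal woods at (180,173) and (365,108)
- A red wood at (342,256)
- A brown wood at (125,145)
- Dark woods in the rack at about (280,57)

The disc centre is about (557,-23). The chalk yaw is about -8° and the pointer about -160°, so I need roughly 152° clockwise. I'll use the scallop at about 113°.

>>> send_rows(xyz=[[0.06,-0.09,0.05],[0.13,-0.18,0.1],[0.19,-0.27,0.15],[0.25,-0.36,0.2],[0.32,-0.45,0.2],[0.38,-0.54,0.2],[0.44,-0.63,0.2],[0.5,-0.72,0.2],[0.57,-0.81,0.2],[0.63,-0.9,0.2]], roll=[-0.03,-0.06,-0.09,-0.12,-0.15,-0.18,-0.21,-0.24,-0.27,-0.29], hand=0, newtons=20)

```text
time: 0.93
eef_pos: [346.1, 333.7, 253.5]
eef_rot: [-3.142, 0.0, 1.973]
wrist_force: [1.0, -0.0, 0.5]
finger_gap: 0.5
```

>>> send_rows(xyz=[[0.06,-0.09,0.02],[0.12,-0.18,0.04],[0.18,-0.27,0.06],[0.24,-0.36,0.08],[0.3,-0.45,0.1],[0.36,-0.54,0.12],[0.42,-0.63,0.14],[0.46,-0.7,0.15],[0.49,-0.75,0.15],[0.49,-0.75,0.15]], roll=[0,0,0,0,0,0,0,0,0,0])

```text
time: 1.77
eef_pos: [493.6, 107.8, 298.3]
eef_rot: [-3.141, 0.0, 1.975]
wrist_force: [-0.7, -0.8, 0.1]
finger_gap: 0.0
```

```bash
python3 - <<'E'
from h import *
s=sense();print(s['time'],s['eef_pos'],s['eef_rot'],s['finger_gap'],s['q'])
np.save('w1.npy',np.r_[s['eef_pos'],s['eef_rot']]);save('wrist','w1.png',s=1.5)
save('side','s1.png');print(camera_model('wrist'))
E
```

```text
1.7667 [493.56258414 107.75992385 298.33072596] [-3.14133855e+00  4.17181756e-04  1.97494862e+00] 0.03174469052508409 [ 8.44169591e-02  2.19956315e-01  1.69200787e+00 -5.04993995e-04
  1.22973861e+00 -3.19566341e-01]
{'fx': 274.4783964567008, 'fy': 274.4783964567008, 'cx': 251.024572119998, 'cy': 191.77144289087423, 'k1': -0.027813509660088366, 'T_tool_cam': array([[-8.88556565e-04, -9.49613364e-01, -3.13422508e-01,
         7.92987701e+01],
       [ 9.99999547e-01, -7.36476878e-04, -6.03619305e-04,
        -4.23022219e-01],
       [ 3.42376529e-04, -3.13422903e-01,  9.49613588e-01,
        -1.80605806e+02],
       [ 0.00000000e+00,  0.00000000e+00,  0.00000000e+00,
         1.00000000e+00]])}
```

View pics/w1.png

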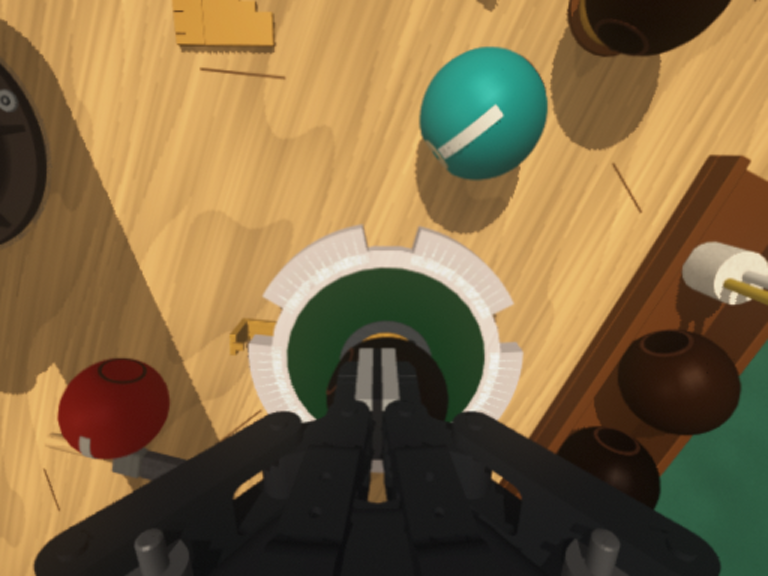

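```bash
cat >> h.py <<'E'
from scipy.spatial.transform import Rotation as Ro
def wpix2w(pose,u,v,z):
    m=camera_model('wrist'); K=np.array([[m['fx'],0,m['cx']],[0,m['fy'],m['cy']],[0,0,1.]])
    p=cv2.undistortPoints(np.array([[[u,v]]],float),K,np.array([m['k1'],0,0,0])).ravel()
    R=Ro.from_euler('xyz',pose[3:]).as_matrix(); T=np.array(m['T_tool_cam'])
    c=R@T[:3,3]+pose[:3]; d=R@T[:3,:3]@np.r_[p,1]; return c+d*(z-c[2])/d[2]
E
python3 - <<'E'
from h import *
p=np.load('w1.npy');f=lambda u,v,z:wpix2w(p,u/1.5,v/1.5,z)
from scipy.optimize import least_squares
rim=np.array([f(u,v,63)[:2] for u,v in [(362,226),(264,295),(416,228),(513,304),(522,345),(249,345),(310,243),(470,250)]])
s=least_squares(lambda c:np.hypot(*(rim-c).T)-155,[557,-23]);C=s.x;print(C,s.fun.round(1))
A=lambda w:(np.degrees(np.arctan2(w[1]-C[1],w[0]-C[0])).round(1),np.hypot(*(w[:2]-C)).round(1))
for q in[(364,228),(415,229),(264,295),(249,345),(513,304),(522,345)]:print(q,A(f(*q,63)))
for q,z in[((232,337),56),((233,353),40),((240,325),58),((245,340),60),((236,322),56),((230,350),56)]:print('ptr',q,A(f(*q,z)))
cv2.imwrite('pics/w1c.png',cv2.resize(cv2.imread('pics/raw_w1.png')[195:255,145:205],None,fx=9,fy=9,interpolation=cv2.INTER_CUBIC))
E
```

```text
[559.28093072 -22.64919043] [ 0.5 -2.1 -0.5 -1.1 -0.8 -1.   2.   0.2]
(364, 228) (np.float64(121.6), np.float64(153.2))
(415, 229) (np.float64(102.1), np.float64(153.3))
(264, 295) (np.float64(171.8), np.float64(152.9))
(249, 345) (np.float64(-164.4), np.float64(154.0))
(513, 304) (np.float64(49.8), np.float64(153.9))
(522, 345) (np.float64(30.6), np.float64(154.2))
ptr (232, 337) (np.float64(-165.6), np.float64(175.5))
ptr (233, 353) (np.float64(-156.3), np.float64(180.8))
ptr (240, 325) (np.float64(-171.5), np.float64(167.5))
ptr (245, 340) (np.float64(-165.8), np.float64(159.6))
ptr (236, 322) (np.float64(-172.0), np.float64(172.8))
ptr (230, 350) (np.float64(-160.2), np.float64(177.9))
```

View pics/w1c.png

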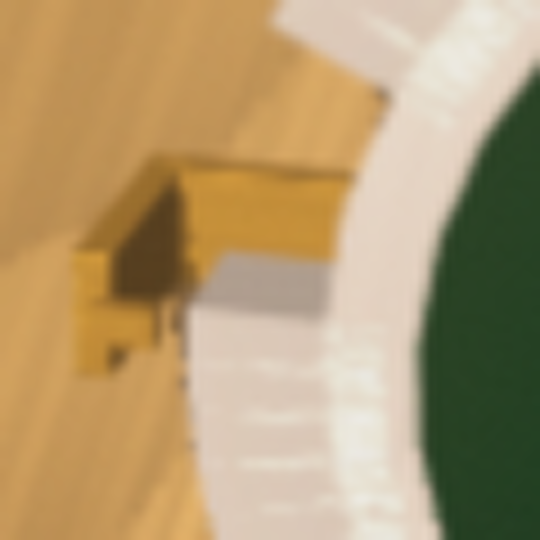

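```bash
python3 - <<'E'
from h import *
p=np.load('w1.npy');C=np.array([559.,-22.7])
A=lambda w:(w.round(1),np.degrees(np.arctan2(w[1]-C[1],w[0]-C[0])).round(1),np.hypot(*(w[:2]-C)).round(1))
for q,z in[((92,312),56),((75,250),56),((75,375),56),((110,250),56),((110,375),56),((155,300),60),((155,345),60),((155,322),60)]:print(q,A(wpix2w(p,145+q[0]/9-.4,195+q[1]/9-.4,z)))
from m import *
for c in([557.8,-23.6],[559.3,-22.6]):
    _,P=measure(cv2.imread('pics/raw_t0.png'),ctr=np.array([*c,63.]));
    k=P[:,:2]; vx,vy,x,y=cv2.fitLine(k.astype(np.float32),cv2.DIST_L2,0,.01,.01).ravel();
    print(np.degrees(yaw(P)),np.degrees(np.arctan2(vy,vx)),(x,y))
E
```

```text
(92, 312) (array([392. , -74.5,  56. ]), np.float64(-162.7), np.float64(174.8))
(75, 250) (array([385.4, -63.4,  56. ]), np.float64(-166.8), np.float64(178.3))
(75, 375) (array([392.9, -88.7,  56. ]), np.float64(-158.3), np.float64(178.7))
(110, 250) (array([391.5, -60.8,  56. ]), np.float64(-167.2), np.float64(171.8))
(110, 375) (array([399.1, -86. ,  56. ]), np.float64(-158.4), np.float64(172.0))
(155, 300) (array([402.9, -65. ,  60. ]), np.float64(-164.8), np.float64(161.7))
(155, 345) (array([405.7, -74. ,  60. ]), np.float64(-161.5), np.float64(161.7))
(155, 322) (array([404.3, -69.4,  60. ]), np.float64(-163.2), np.float64(161.6))
-8.225680228622176 -9.89125 (np.float32(19.881485), np.float32(-2.75519))
-11.015823929017047 -9.971847 (np.float32(18.243368), np.float32(-3.7472873))
```

>>> send_rows(xyz=[[0.035,0.02,-0.12],[0.035,0.02,-0.24],[0.035,0.02,-0.36],[0.035,0.02,-0.48],[0.035,0.02,-0.58],[0.035,0.02,-0.66],[0.035,0.02,-0.73],[0.035,0.02,-0.79],[0.035,0.02,-0.845],[0.035,0.02,-0.845]], roll=[-0.007,-0.007,-0.007,-0.007,-0.007,-0.007,-0.007,-0.007,-0.007,-0.007])

```text
time: 2.7
eef_pos: [500.8, 117.1, 42.6]
eef_rot: [-3.137, -0.001, 1.957]
wrist_force: [-0.6, 0.1, -0.6]
finger_gap: 0.2
```

```bash
python3 - <<'E'
from h import *
s=sense();p=s['eef_pos'];print(p,s['wrist_force'])
C=np.array([559,-22.7]);r=147;a0=112
def cmd(a): t=np.radians(a);return C+r*np.array([np.cos(t),np.sin(t)])
# calls of 10 rows; 2.0 deg per row slow ramp
seq=[18,25,25,25,25,25,18]
a=a0;prev=p[:2]
for n in seq:
    b=a-n
    print(n,[[*((cmd(x)-prev)/300).round(3).tolist(),0] for x in np.linspace(a,b,11)[1:]],(np.linspace(0,-n,11)[1:]/180).round(3).tolist())
    prev=cmd(b);a=b
E
```

```text
[500.78822123 117.07497509  42.64026957] [-0.55452817  0.14743451 -0.59782724]
18 [[0.025, -0.006, 0], [0.039, -0.001, 0], [0.054, 0.004, 0], [0.069, 0.008, 0], [0.084, 0.012, 0], [0.099, 0.015, 0], [0.114, 0.018, 0], [0.129, 0.02, 0], [0.145, 0.022, 0], [0.16, 0.023, 0]] [-0.01, -0.02, -0.03, -0.04, -0.05, -0.06, -0.07, -0.08, -0.09, -0.1]
25 [[0.021, 0.001, 0], [0.043, 0.001, 0], [0.064, 0.0, 0], [0.085, -0.001, 0], [0.107, -0.004, 0], [0.128, -0.008, 0], [0.149, -0.012, 0], [0.169, -0.018, 0], [0.19, -0.024, 0], [0.21, -0.031, 0]] [-0.014, -0.028, -0.042, -0.056, -0.069, -0.083, -0.097, -0.111, -0.125, -0.139]
25 [[0.02, -0.008, 0], [0.039, -0.017, 0], [0.058, -0.027, 0], [0.077, -0.037, 0], [0.095, -0.049, 0], [0.112, -0.061, 0], [0.129, -0.074, 0], [0.146, -0.088, 0], [0.162, -0.102, 0], [0.177, -0.117, 0]] [-0.014, -0.028, -0.042, -0.056, -0.069, -0.083, -0.097, -0.111, -0.125, -0.139]
25 [[0.015, -0.016, 0], [0.028, -0.032, 0], [0.041, -0.049, 0], [0.054, -0.066, 0], [0.065, -0.084, 0], [0.076, -0.103, 0], [0.086, -0.122, 0], [0.095, -0.141, 0], [0.103, -0.161, 0], [0.111, -0.
[... 251 characters left out ...]
, [0.026, -0.189, 0], [0.024, -0.211, 0]] [-0.014, -0.028, -0.042, -0.056, -0.069, -0.083, -0.097, -0.111, -0.125, -0.139]
25 [[-0.003, -0.021, 0], [-0.006, -0.042, 0], [-0.011, -0.063, 0], [-0.016, -0.084, 0], [-0.023, -0.104, 0], [-0.03, -0.124, 0], [-0.038, -0.144, 0], [-0.047, -0.164, 0], [-0.057, -0.183, 0], [-0.067, -0.201, 0]] [-0.014, -0.028, -0.042, -0.056, -0.069, -0.083, -0.097, -0.111, -0.125, -0.139]
18 [[-0.008, -0.013, 0], [-0.017, -0.026, 0], [-0.026, -0.038, 0], [-0.035, -0.051, 0], [-0.045, -0.063, 0], [-0.055, -0.074, 0], [-0.065, -0.086, 0], [-0.076, -0.097, 0], [-0.087, -0.107, 0], [-0.099, -0.117, 0]] [-0.01, -0.02, -0.03, -0.04, -0.05, -0.06, -0.07, -0.08, -0.09, -0.1]
```

>>> send_rows(xyz=[[0.02,-0.005,0],[0.035,0.0,0],[0.05,0.004,0],[0.065,0.008,0],[0.08,0.012,0],[0.095,0.015,0],[0.11,0.018,0],[0.125,0.02,0],[0.14,0.022,0],[0.155,0.023,0]], roll=[-0.01,-0.02,-0.03,-0.04,-0.05,-0.06,-0.07,-0.08,-0.09,-0.1])

```text
time: 3.53
eef_pos: [549.4, 124.1, 46.3]
eef_rot: [3.141, -0.0, 1.641]
wrist_force: [-0.5, 0.1, 0.0]
finger_gap: 0.1
```

>>> send_rows(xyz=[[0.021,0.001,0],[0.043,0.001,0],[0.064,0.0,0],[0.085,-0.001,0],[0.107,-0.004,0],[0.128,-0.008,0],[0.149,-0.012,0],[0.169,-0.018,0],[0.19,-0.024,0],[0.21,-0.031,0]], roll=[-0.014,-0.028,-0.042,-0.056,-0.069,-0.083,-0.097,-0.111,-0.125,-0.139])

```text
time: 4.37
eef_pos: [612.5, 114.8, 46.4]
eef_rot: [3.141, -0.0, 1.204]
wrist_force: [-0.5, -0.3, 0.3]
finger_gap: 0.1
```

```bash
python3 - <<'E'
from h import *
s=sense();p=s['eef_pos'];print(s['time'],p,s['wrist_force'],np.degrees(np.arctan2(p[1]+22.7,p[0]-559)),np.hypot(p[1]+22.7,p[0]-559),np.degrees(s['eef_rot'][2]))
a=camera('top')[:,:,::-1];b=camera('wrist')[:,:,::-1]
cv2.imwrite('pics/tw.png',np.hstack([cv2.resize(a[80:250,170:370],(400,340)),cv2.resize(b,(400,340))]))
E
```

```text
4.3667 [612.48014619 114.75472687  46.37664919] [-0.45212128 -0.31139497  0.26076846] 68.74025121966716 147.49212852398443 68.96802901199891
```

View pics/tw.png

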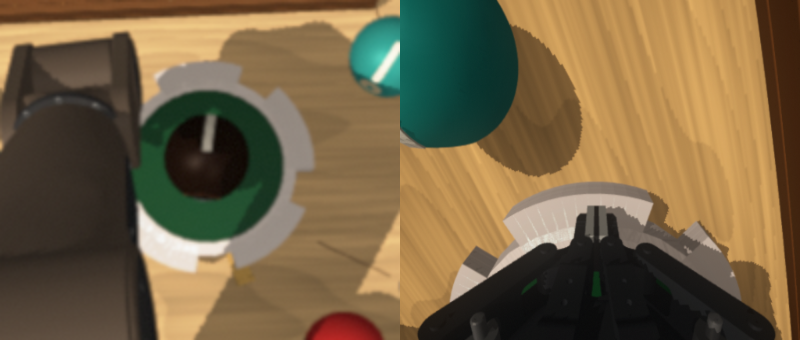

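The disc hasn't turned: the chalk is unchanged and the fingertip sits over a land with no force. I'll check the fingertip height in the wrist image before moving again.

```bash
python3 - <<'E'
from h import *
m=camera_model('wrist');Ti=np.linalg.inv(m['T_tool_cam'])
for z in(0,-13,-19,-30,-54):
    for x in(-11,11):
        c=Ti@[x,0,z,1];p=c[:2]/c[2];p=p*(1+m['k1']*p@p);print(z,x,(p*m['fx']+[m['cx'],m['cy']]).round())
s=sense();print(s['eef_pos'],s['wrist_force'],s['finger_gap'])
save('wrist','w2.png');b=cv2.imread('pics/raw_w2.png')
cv2.imwrite('pics/w2c.png',cv2.resize(b[195:345,130:380],None,fx=3.2,fy=3.2,interpolation=cv2.INTER_CUBIC))
E
```

```text
0 -11 [251. 232.]
0 11 [251. 203.]
-13 -11 [251. 240.]
-13 11 [250. 210.]
-19 -11 [251. 245.]
-19 11 [250. 214.]
-30 -11 [251. 253.]
-30 11 [250. 221.]
-54 -11 [250. 277.]
-54 11 [250. 240.]
[612.84843643 114.40480359  46.18109442] [ 0.21448143  0.66420634 -1.01085257] -0.24595406479582707
```

View pics/w2c.png

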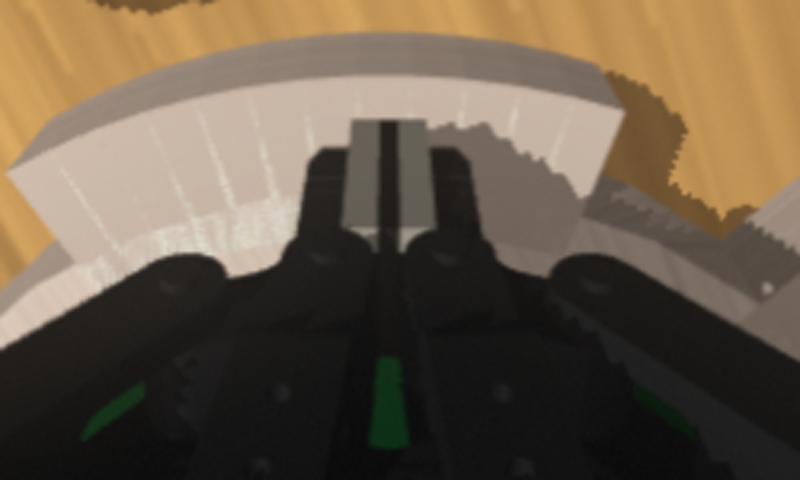

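```bash
python3 - <<'E'
from h import *
save('side','s2.png');b=cv2.imread('pics/raw_s2.png')
q=w2pix('side',sense()['eef_pos']);print(q)
o=[w2pix('side',sense()['eef_pos']+[0,0,k]) for k in(0,20,40)]
for p in o: cv2.circle(b,tuple(p.round().astype(int)),1,(0,0,255),-1)
x,y=q.astype(int)
cv2.imwrite('pics/s2c.png',cv2.resize(b[y-75:y+75,x-90:x+90],None,fx=4,fy=4,interpolation=cv2.INTER_NEAREST))
E
```

```text
[283.62901086 177.27398918]
```

View pics/s2c.png

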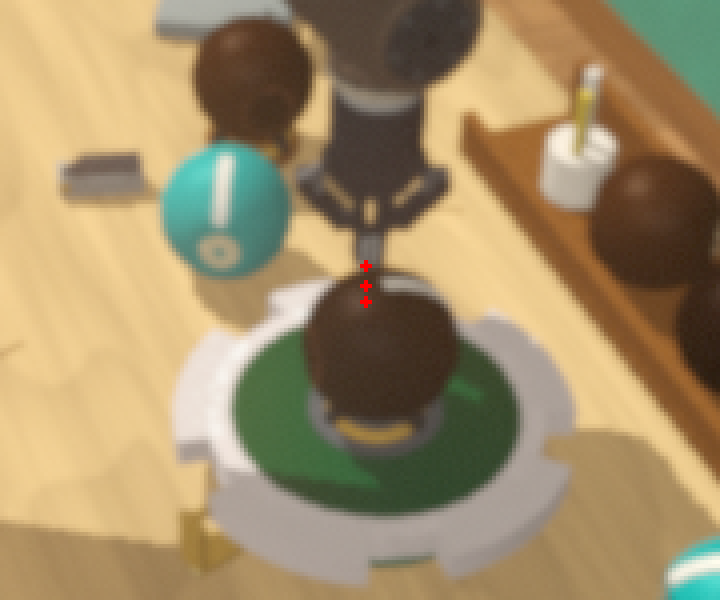

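>>> send_rows(xyz=[[0,0.01,0.06],[-0.03,0.02,0.12],[-0.08,0.03,0.12],[-0.13,0.03,0.12],[-0.18,0.03,0.12],[-0.23,0.03,0.12],[-0.28,0.02,0.12],[-0.33,0.01,0.12],[-0.36,0.0,0.12],[-0.363,0.0,0.12]], roll=[0.02,0.045,0.07,0.1,0.13,0.16,0.19,0.22,0.24,0.24])

```text
time: 5.4
eef_pos: [501.4, 113.9, 81.6]
eef_rot: [-3.141, -0.0, 1.963]
wrist_force: [1.0, 0.2, -0.4]
finger_gap: 0.3
```

>>> send_rows(xyz=[[0,0,-0.04],[0,0,-0.08],[0,0,-0.11],[0,0,-0.13],[0,0,-0.15],[0,0,-0.165],[0,0,-0.18],[0,0,-0.19],[0,0,-0.2],[0,0,-0.2]], roll=[0,0,0,0,0,0,0,0,0,0])

```text
time: 6.23
eef_pos: [503.3, 113.7, 20.7]
eef_rot: [-3.141, -0.0, 1.959]
wrist_force: [-0.9, -0.7, 0.1]
finger_gap: -0.2
```

```bash
python3 - <<'E'
from h import *
s=sense();p=s['eef_pos'];print(s['time'],p,s['wrist_force'],np.degrees(np.arctan2(p[1]+22.7,p[0]-559)),np.hypot(p[1]+22.7,p[0]-559),np.degrees(s['eef_rot'][2]))
save('wrist','w3.png');b=cv2.imread('pics/raw_w3.png')
cv2.imwrite('pics/w3c.png',cv2.resize(b[150:345,100:400],None,fx=2.6,fy=2.6,interpolation=cv2.INTER_CUBIC))
E
```

```text
6.2333 [503.2750556  113.73769611  20.73516597] [-0.88422508 -0.70900158  0.13593624] 112.21646826022778 147.37881241528453 112.22991464268907
```

View pics/w3c.png

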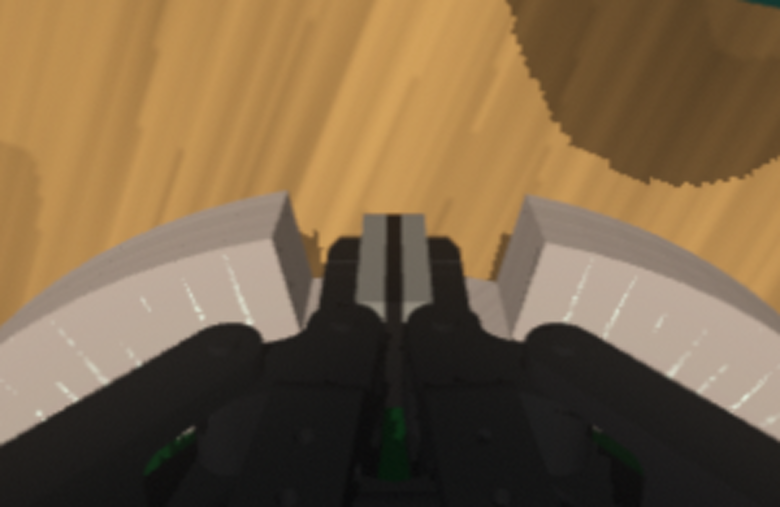

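The image suggests the shut fingertips end well above the TCP. I'll go down to TCP z≈5, which is clear of the bench and keeps the body above the disc. Then I'll nudge and measure the chalk.

>>> send_rows(xyz=[[0,0,-0.015],[0,0,-0.03],[0,0,-0.04],[0,0,-0.05],[0,0,-0.052],[0,0,-0.052]], roll=[0,0,0,0,0,0])

```text
time: 6.78
eef_pos: [503.3, 113.7, 5.2]
eef_rot: [-3.141, -0.0, 1.959]
wrist_force: [-0.6, -0.4, -0.8]
finger_gap: 0.1
```

>>> send_rows(xyz=[[0.015,0.005,0],[0.03,0.01,0],[0.045,0.014,0],[0.06,0.018,0],[0.075,0.022,0],[0.09,0.025,0],[0.105,0.028,0],[0.12,0.03,0],[0.135,0.032,0],[0.15,0.033,0]], roll=[-0.01,-0.02,-0.03,-0.04,-0.05,-0.06,-0.07,-0.08,-0.09,-0.1])

```text
time: 7.62
eef_pos: [548.2, 123.8, 5.6]
eef_rot: [-3.141, -0.0, 1.643]
wrist_force: [-1.8, 0.9, 0.4]
finger_gap: -0.2
```

```bash
cat > chk.py <<'E'
from m import *
s=sense();p=s['eef_pos'];print(s['time'],p.round(1),s['wrist_force'].round(1),'ang',np.degrees(np.arctan2(p[1]+22.7,p[0]-559)).round(1),'r',np.hypot(p[1]+22.7,p[0]-559).round(1),'yaw',np.degrees(s['eef_rot'][2]).round(1),'q6',s['q'][5].round(2))
im=camera('top')[:,:,::-1].copy();cv2.imwrite('pics/raw_last.png',im)
_,P=measure(im,ctr=np.array([559,-22.7,63.]))
# keep pixels of the chalk: largest blob near crown
vx,vy,x,y=cv2.fitLine(P[:,:2].astype(np.float32),cv2.DIST_HUBER,0,.01,.01).ravel()
print(len(P),'chalk',np.degrees(yaw(P)).round(1),np.degrees(np.arctan2(vy,vx)).round(1),(x.round(1),y.round(1)))
E
python3 chk.py
```

```text
7.6167 [548.2 123.8   5.6] [-1.8  0.9  0.4] ang 94.2 r 146.9 yaw 94.2 q6 0.03
64 chalk -22.3 -19.6 (np.float32(19.9), np.float32(-8.5))
```

The nudge turned the disc: force is about 2 N and the chalk is now near -21°. I'll continue along the arc.

>>> send_rows(xyz=[[0.021,0.001,0],[0.043,0.001,0],[0.064,0.0,0],[0.085,-0.001,0],[0.107,-0.004,0],[0.128,-0.008,0],[0.149,-0.012,0],[0.169,-0.018,0],[0.19,-0.024,0],[0.21,-0.031,0]], roll=[-0.014,-0.028,-0.042,-0.056,-0.069,-0.083,-0.097,-0.111,-0.125,-0.139])

```text
time: 8.5
eef_pos: [611.3, 114.5, 5.5]
eef_rot: [-3.141, 0.0, 1.207]
wrist_force: [-1.6, 1.7, -0.3]
finger_gap: -0.1
```

>>> send_rows(xyz=[[0.02,-0.008,0],[0.039,-0.017,0],[0.058,-0.027,0],[0.077,-0.037,0],[0.095,-0.049,0],[0.112,-0.061,0],[0.129,-0.074,0],[0.146,-0.088,0],[0.162,-0.102,0],[0.177,-0.117,0]], roll=[-0.014,-0.028,-0.042,-0.056,-0.069,-0.083,-0.097,-0.111,-0.125,-0.139])

```text
time: 9.33
eef_pos: [664.5, 79.4, 5.5]
eef_rot: [-3.141, -0.0, 0.77]
wrist_force: [0.2, 1.4, 0.2]
finger_gap: -0.4
```

```bash
python3 chk.py
```

```text
9.3333 [664.5  79.4   5.5] [0.2 1.4 0.2] ang 44.0 r 146.8 yaw 44.1 q6 0.82
84 chalk -71.9 -69.9 (np.float32(7.2), np.float32(-23.3))
```

>>> send_rows(xyz=[[0.015,-0.016,0],[0.028,-0.032,0],[0.041,-0.049,0],[0.054,-0.066,0],[0.065,-0.084,0],[0.076,-0.103,0],[0.086,-0.122,0],[0.095,-0.141,0],[0.103,-0.161,0],[0.111,-0.181,0]], roll=[-0.014,-0.028,-0.042,-0.056,-0.069,-0.083,-0.097,-0.111,-0.125,-0.139])

```text
time: 10.22
eef_pos: [697.6, 25.1, 5.5]
eef_rot: [-3.141, 0.0, 0.334]
wrist_force: [-1.1, 1.7, -0.1]
finger_gap: 0.3
```

>>> send_rows(xyz=[[0.007,-0.02,0],[0.012,-0.041,0],[0.017,-0.062,0],[0.021,-0.083,0],[0.024,-0.104,0],[0.026,-0.125,0],[0.027,-0.147,0],[0.027,-0.168,0],[0.026,-0.189,0],[0.024,-0.211,0]], roll=[-0.014,-0.028,-0.042,-0.056,-0.069,-0.083,-0.097,-0.111,-0.125,-0.139])

```text
time: 11.05
eef_pos: [704.6, -38.1, 5.4]
eef_rot: [-3.141, 0.001, -0.102]
wrist_force: [0.2, 1.6, -0.4]
finger_gap: -0.1
```

>>> send_rows(xyz=[[-0.003,-0.021,0],[-0.006,-0.042,0],[-0.011,-0.063,0],[-0.016,-0.084,0],[-0.023,-0.104,0],[-0.03,-0.124,0],[-0.038,-0.144,0],[-0.047,-0.164,0],[-0.057,-0.183,0],[-0.067,-0.201,0]], roll=[-0.014,-0.028,-0.042,-0.056,-0.069,-0.083,-0.097,-0.111,-0.125,-0.139])

```text
time: 11.88
eef_pos: [684.5, -98.5, 5.4]
eef_rot: [-3.142, 0.0, -0.539]
wrist_force: [-0.2, 1.7, 0.4]
finger_gap: -0.1
```

```bash
python3 chk.py; python3 - <<'E'
from h import *
C=np.array([559,-22.7]);p=sense()['eef_pos'][:2];f=lambda a:C+147*np.array([np.cos(np.radians(a)),np.sin(np.radians(a))])
a=np.degrees(np.arctan2(*(p-C)[::-1]))
for b in np.linspace(a,-46,9):print(b.round(1),((f(b)-p)/300).round(3))
E
```

```text
11.8833 [684.5 -98.5   5.4] [-0.2  1.7  0.4] ang -31.1 r 146.6 yaw -30.9 q6 1.87
-31.5 [ 0.001 -0.   ]
-33.3 [-0.008 -0.014]
-35.2 [-0.016 -0.026]
-37.0 [-0.025 -0.039]
-38.8 [-0.035 -0.051]
-40.6 [-0.045 -0.063]
-42.4 [-0.055 -0.074]
-44.2 [-0.065 -0.086]
-46.0 [-0.076 -0.097]Traceback (most recent call last):
  File "chk.py", line 4, in <module>
    _,P=measure(im,ctr=np.array([559,-22.7,63.]))
        ~~~~~~~^^^^^^^^^^^^^^^^^^^^^^^^^^^^^^^^^^
  File "m.py", line 19, in measure
    c,d=rays(n,np.c_[xs,ys]); o=c-[ctr[0],ctr[1],132]
        ~~~~^^^^^^^^^^^^^^^^
  File "m.py", line 6, in rays
    u=cv2.undistortPoints(np.array(pts,float).reshape(-1,1,2),K,np.array([m['k1'],0,0,0])).reshape(-1,2)
      ~~~~~~~~~~~~~~~~~~~^^^^^^^^^^^^^^^^^^^^^^^^^^^^^^^^^^^^^^^^^^^^^^^^^^^^^^^^^^^^^^^^^
cv2.error: OpenCV(4.12.0) /io/opencv/modules/calib3d/src/undistort.dispatch.cpp:347: error: (-215:Assertion failed) CV_IS_MAT(_src) && CV_IS_MAT(_dst) && (_src->rows == 1 || _src->cols == 1) && (_dst->rows == 1 || _dst->cols == 1) && _src->cols + _src->rows - 1 == _dst->rows + _dst->cols - 1 && (CV_MAT_TYPE(_src->type) == CV_32FC2 || CV_MAT_TYPE(_src->type) == CV_64FC2) && (CV_MAT_TYPE(_dst->type) == CV_32FC2 || CV_MAT_TYPE(_dst->type) == CV_64FC2) in function 'cvUndistortPointsInternal'
```

>>> send_rows(xyz=[[-0.008,-0.014,0],[-0.016,-0.026,0],[-0.025,-0.039,0],[-0.035,-0.051,0],[-0.045,-0.063,0],[-0.055,-0.074,0],[-0.062,-0.082,0],[-0.068,-0.089,0],[-0.073,-0.094,0],[-0.076,-0.097,0]], roll=[-0.01,-0.02,-0.03,-0.04,-0.05,-0.06,-0.067,-0.073,-0.078,-0.08])

```text
time: 12.77
eef_pos: [662.0, -127.8, 5.5]
eef_rot: [3.142, 0.0, -0.791]
wrist_force: [0.6, 1.5, -0.1]
finger_gap: -0.2
```

>>> send_rows(xyz=[[0.005,0.006,0],[0.012,0.013,0],[0.022,0.023,0],[0.027,0.028,0],[0.027,0.028,0.06],[0.027,0.028,0.16],[0.027,0.028,0.28],[0.027,0.028,0.4],[0.027,0.028,0.52],[0.027,0.028,0.64]], roll=[0.005,0.01,0.02,0.025,0.025,0.025,0.025,0.025,0.025,0.025])

```text
time: 13.6
eef_pos: [670.0, -119.1, 199.4]
eef_rot: [3.141, -0.0, -0.71]
wrist_force: [-0.0, 0.0, -1.0]
finger_gap: 0.3
```

>>> send_rows(xyz=[[0,0,0.1],[0,0,0.2],[0,-0.05,0.3],[0,-0.15,0.35],[0,-0.25,0.35],[0,-0.35,0.35],[0,-0.45,0.35],[0,-0.55,0.35],[0,-0.65,0.35],[0,-0.65,0.35]], roll=[0,0,0,0,0,0,0,0,0,0])

```text
time: 14.43
eef_pos: [669.4, -319.3, 301.4]
eef_rot: [3.14, 0.0, -0.715]
wrist_force: [-0.5, -0.8, -1.0]
finger_gap: -0.2
```

```bash
python3 chk.py; python3 - <<'E'
from h import *
v=cv2.imread('pics/raw_last.png');b=camera('side')[:,:,::-1]
cv2.imwrite('pics/fin.png',np.hstack([cv2.resize(v[90:230,195:355],(400,350)),cv2.resize(b[130:270,215:375],(400,350))]))
E
```

```text
14.4333 [ 669.4 -319.3  301.4] [-0.5 -0.8 -1. ] ang -69.6 r 316.5 yaw -40.9 q6 1.75
135 chalk -160.0 19.8 (np.float32(-25.3), np.float32(-9.1))
```

View pics/fin.png

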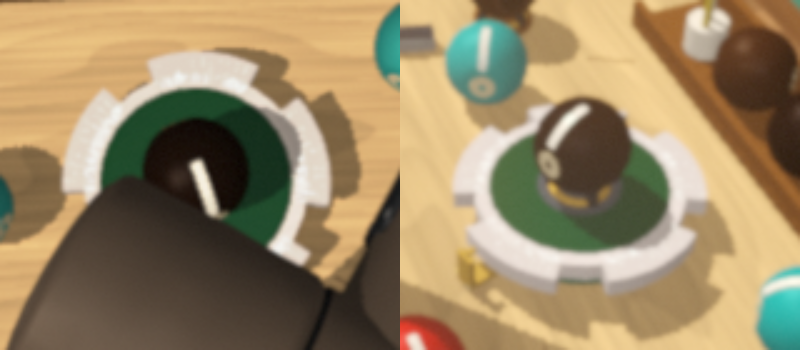

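```bash
python3 - <<'E'
from h import *
w=pix2w('side',215+149/2.5,130+163/2.5,132);v=w[:2]-[559,-22.7];print('disc',w,np.degrees(np.arctan2(v[1],v[0])),np.hypot(*v))
E
python3 chk.py
python3 - <<'E'
from h import *
print(arm.hand_in())
E
```

```text
disc [511.76609785 -37.75999193 132.        ] -162.31571016448345 49.57665649231984
14.5333 [ 670.  -315.2  301.8] [-0.3  0.2 -1. ] ang -69.2 r 312.9 yaw -40.8 q6 1.75
137 chalk -160.2 19.0 (np.float32(-25.5), np.float32(-9.1))
the job is handed in; nothing more can be done
None
```

I pushed the turntable about 151° clockwise with the closed fingertips in one rim scallop, at about 0.5 rad/s. Then I backed the fingers off the scallop wall, lifted clear and handed the job in at about 14.5 s.

**Final checks**
- **Facing:** the chalk line measured -160.1° in the top view, and the ivory disc -162.3° in the side view. The pointer is at about -162.9°, so the error is about 1–3° against the 7° limit.
- **At rest:** a second top-view reading 0.1 s later gave -160.2°, so the turntable appears still.
- **Wood and bystanders:** the wood looks seated and upright. I saw nothing else on the bench moved, though I did not measure the other objects.
- **Robot:** it touches nothing now. The readings I took stayed within about 2.5 N.

**What disagreed:** my first push, with the TCP at 46 mm, passed over the rim without turning it. The shut fingertips ended about 45 mm short of the reported TCP. I repeated the push with the TCP at 5 mm, and that worked.

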